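# Hook up the drop guard of a bench press and feed in a wood strip

## Task

Lift the yellow drop guard of the bench press by the red ring on its slotted bar, swing the bar to the press's left and lower it so that its tooth hooks into the notch of the blue catch and holds the guard up by itself. Then push the wood strip along the bed, under the raised guard, until its far end is fully home against the back stop. Let go of everything and leave the other things on the bench alone.

Things in the scene. Friction and masses are not known exactly. Their poses are not given: they have to be found in the camera images.
- press: Grey bench press fixed on the worktop, 320 x 250 x 236 mm. Origin on the worktop (z = 0), midway between the two guide posts, in the guard's plane; x axis along the feed, away from the infeed end that faces the robot, y to the press's left, z up. Posts 20 mm wide at y = +-107 mm, 236 mm tall. Head behind the guard (x over 18 mm, y within +-45 mm) at most 183 mm tall.
- infeed (a point): Middle of the bed's top at its near end: press x = -196 mm, y = 0, 20 mm above the worktop. The bed is level at this height as far as the back stop, 90 mm wide in front of x = -50 mm. Two fences 10 mm high, inner faces at y = +-27 mm, run from x = -75 mm to 30 mm; nearer than x = -75 mm the bed has no fences.
- guard (a joint): Height (m) of the yellow-framed clear guard (200 mm wide, 75 mm tall) above its lowest position; slides straight up, range 0 to 0.10, falls if let go. At 0 it closes the passage over the bed (3 mm gap). 0.06 when it hangs from the catch. Guard and bar together weigh about 0.65 kg.
- stay_bar (a joint): Lean (rad) of the flat red bar hinged on the middle of the guard's top rail, about the press's x; 0 upright, positive to the press's left (+y, towards the catch), range -0.25 to 0.43; slightly stiff, stays where left. Bar in the plane x = -35 mm; pivot 85 mm above the worktop with the guard down. Hooked it leans 0.35 to 0.43; the tooth enters the notch at 0.36 to 0.43, so also at its stop.
- loop (a point): Centre of the red ring at the upper end of the bar, 155 mm from its pivot. The ring stands in the press's y-z plane, its opening facing the robot: 66 mm clear, rod 10 mm thick. Closed fingers can be put through it from the front, slanting down, or the top of the ring can be pinched. Nothing stands within 40 mm behind it.
- tooth_tip (a point): Middle of the lower end of the tooth on the bar's side arm. The arm sticks out from the bar's left edge below the ring; the tooth points down from it, 8 mm wide along y, 18 mm long, 6 mm thick along x, with a slot about 16 mm wide between tooth and bar.
- catch_notch (a point): Middle of the floor of the upward-open notch in the blue catch on the left post, in the bar's plane: press x = -35 mm, y = 69 mm, 222 mm above the worktop. 16 mm wide along y, 14 mm deep; its right wall, 8 mm thick, must be passed over from above. Hooked, tooth_tip rests here. At a lean of -0.2 to 0.1 the bar passes freely to the right of the catch going up or down.
- wood_strip: Loose pine strip 140 x 45 x 19 mm (about 0.1 kg) lying on the bed between the front ends of the fences. Origin at the centre of its underside; its 140 mm length is its y axis (along the feed). When home its centre is at press x = -40 mm and its near end, at x = -110 mm, still sticks out in front of the guard.
- back_stop (a point): Middle of the upper part of the dark back stop's front face, where the far end of the strip comes to rest: press x = 30 mm, y = 0, 9.5 mm above the bed. The stop is fixed.
- flashlight: Black torch, 140 x 37 x 37 mm, lying to the right of the press; bystander. Origin at the centre of its underside.
- sanding_block: Brown sanding block, 63 x 111 x 32 mm, on the right at the back; bystander. Origin at the centre of its underside.
- small_tin: Round red tin, 66 mm across, 46 mm high, on the left; bystander. Origin at the centre of its underside.
- wood_block: Short pine block, 60 x 90 x 32 mm, on the left; bystander. Origin at the centre of its underside.
Not all that is in view belongs to the job. Several things have the shape of the wood_strip; the one meant has the colours described above.

How it is judged:
On the way, in this order (a step that is already met when the one before it is completed fails the run):
1. the guard is lifted (value of joint guard above 0.05 m), for 0.1 s.
2. the guard hangs from the catch by its bar, the robot no longer touching it (value of joint guard between 0.052 and 0.066 m and value of joint stay_bar above 0.32 rad and distance between tooth_tip and catch_notch below 0.009 m and contact force between each of the arm, the fingers and press below 0.1 N), for 0.3 s.
3. the strip is home against the back stop (x of wood_strip in the frame of press above -0.044 m and angle between the y axis of wood_strip and the x axis of press, either way round below 0.12 rad), for 0.1 s.
At the end, for the whole second after the job is handed in: The guard hangs from the catch: 52 to 66 mm up, bar leaning over 0.32 rad, tooth tip within 9 mm of the notch floor. The strip lies flat on the bed, in line within 0.12 rad, far end within 4 mm of the back stop, at rest. No bystander moved over 30 mm (all of step 3 and value of joint guard between 0.052 and 0.066 m and value of joint stay_bar above 0.32 rad and distance between tooth_tip and catch_notch below 0.009 m and z of wood_strip in the frame of press between 0.017 and 0.023 m and linear speed of wood_strip below 0.01 m/s); the robot touches nothing.
It fails at once if a bystander is shifted by more than 30 mm (distance of any of flashlight, sanding_block, small_tin, wood_block from where it was at the start of the episode above 0.03 m).
It also fails if it takes over 54 s, if anything falls off the work surface, if the arm or the gripper's body presses on something with over 40 N, if the wrist force passes 120 N, or if a joint passes its speed limit or range.

## Robot

A 7-joint arm with a two-finger parallel gripper is mounted at the origin on a cart in front of the work surface, level with it; the furniture and walls round the work are solid. World frame = base frame: x ahead of the robot, y to its left, z up, the work surface at z = 0. Lengths are in m, angles in rad, forces in N, time in s.
With the tool pointing down it reaches from about 0.425 to 0.825 m from the base axis. Payload 3.6 kg.
Tool frame: the origin (TCP) lies at the very end of the fingers, on their centre line; the grasp point (between the pads) lies 19 mm behind it; x points along the fingers, y is the direction in which the jaws open and shut, and the axes are right-handed (so a half turn about x gives the same grasp; the last joint's range is limited). The gripper opens to 93 mm and grips with 3 to 60 N. Pads are 15 mm wide; open, the fingers measure 128 mm over their backs; the gripper's body (75 mm by 188 mm) begins 65 mm behind the grasp point.
Start: joints at [-1.341, 0.615, -0.013, 1.423, 0.008, 1.103, -0.04], TCP at [0.165, 0.629, 0.219] pointing down, gripper open.
Joint ranges: [-3.12, 3.12], [-0.3, 2.06], [-1.34, 1.32], [0.26, 2.42], [-1.36, 4.5], [0.01, 1.98], [-2.84, 2.84]. Speed limits (rad/s): [2.79, 2.79, 3.14, 3.14, 3.14, 3.14, 3.14].

## Interface

Orientations are given as a rotation vector (axis times angle).
In Python, from rig import get_state, capture, calibration, close_job gives the robot as it stands. The module is installed in compiled form; this text tells all that it offers.
- The arm moves only by the tool servo_tool, never from a script. Its argument "series" is a list that holds one entry, the list of rows, each a list of 6 numbers: the shift along the tool's x, y, z in cm, then the turn, a rotation vector about the tool's x, y, z in rad. A call has 1 to 12 rows; each row is the pose to reach, as a shift and turn from the pose measured when the call began, along the tool's axes at that moment; what a row does not reach only later rows make up. A row lasts 1/10 s, in which the tool goes at most 50 mm and 8.59 degrees, less where a joint would pass 70% of its speed; a pose out of reach is approached as far as the arm can. A call with a gripper value outside its range is refused whole. "fingers" is the opening, from 0 (shut) to 1 (fully open), set as the call begins (left out, the last holds). The fingers move at their own pace and stop on an object; "force" is the grip in N (left out, the last holds). Time passes only in rows, so rows that repeat a pose let the fingers close. It gives the time, the measured TCP pose, the force and the opening at its end, in the units of the state.
- get_state(): the state, without advancing time (a new reading comes with each control period).
- capture(name): name is "scene" or "side" or "wrist"; returns (picture, depth): 384x512x3 uint8, red, green, blue; 384x512 float32, m along the optical axis (not along the pixel's ray), 0 where there is no reading.
- calibration(name): a dict with "vfov" (degrees; the focal length in pixels is half the picture's height over the tangent of half this angle, whatever the lens; pixels are square), "cx", "cy" (the principal point, pixels), "rvec" (rotation vector, rad) and "tvec" (3), from world to camera coordinates, as OpenCV has them; the wrist camera has in their place "hand_eye" (4x4, takes a point from camera to tool coordinates, whose origin is the TCP and whose axes are the tool frame's). Camera axes: x right, y down, z forward; pixel columns grow to the right and rows downward; lengths in m; the calibration is good to about 2 mm. A picture is of the moment at which its call begins: read the wrist's pose just before it. calibration takes no time and is no camera call.
- close_job(): hands the job in, once; it reports no verdict.
The state is a dict: "time": time; "joints": joint angles; "joint_vel": joint speeds; "effort": joint torques, N m; "tcp_pos": TCP position; "orientation": TCP orientation; "ft_force": force on the tool from outside, world axes, zero at the start; "moment": the same for the moment, N m; "grip_width": finger opening in m.
Only numpy, scipy, OpenCV 4.12 (cv2) and the standard library are available. Lean on these libraries where they do the work, as an engineer would, in place of code of your own. Each camera call takes 0.05 s, during which the arm holds its last target.

## Working session

There is one attempt and no reset: what is moved stays moved. The work goes in short steps, Python scripts to look and compute and a tool call to move; the robot and the scene stay as the last step left them, time stands still between calls to the robot, and variables do not carry over. Pictures are saved under pics/ and viewed, and the job is handed in when it is done.

Besides the shell and the picture viewer there is one more tool, called by a JSON object that holds its "api" and its "payload". servo_tool: Moves the arm, as the interface text tells. Its arguments: {"type":"object","properties":{"series":{"type":"array"},"fingers":{"type":"number"},"force":{"type":"number"}},"required":["series"]}

```bash
mkdir -p pics; ls
python3 - <<'E'
from rig import *
import cv2
s=get_state()
for k,v in s.items(): print(k,v)
for n in ("scene","side"):
    p,d=capture(n); cv2.imwrite(f"pics/{n}0.png",p[:,:,::-1]); 
    import numpy as np; np.savez(f"{n}0.npz",p=p,d=d)
    print(n,calibration(n))
print(calibration("wrist"))
E
```

```text
pics
time 0.0
joints [-1.34050532  0.61593248 -0.01261711  1.42489096  0.00812362  1.1034106
 -0.04039829]
joint_vel [ 2.20455796e-04 -2.42643150e-03 -6.66733401e-06 -1.66626844e-04
  2.91660475e-04 -6.99768085e-04  3.50418076e-04]
effort [ 7.54161056e-05 -4.58936691e+01  2.09039231e-01 -1.65745908e+01
 -6.10977039e-02  2.06932303e-02  2.38181738e-04]
tcp_pos [0.16488109 0.62791649 0.21747522]
orientation [ 0.19950019  1.56165866 -0.20355628]
ft_force [0.02205277 0.04031288 0.15628754]
moment [ 0.02732903 -0.0030224  -0.00612658]
grip_width 0.09330206622085416
scene {'vfov': 42.33969963737316, 'cx': 252.87897637276927, 'cy': 189.80934492585263, 'rvec': array([ 0.99168185, -2.56909754,  0.94570631]), 'tvec': array([0.47271671, 0.41242033, 1.39969819])}
side {'vfov': 49.81683703061259, 'cx': 251.47990050954013, 'cy': 185.2620460122012, 'rvec': array([ 0.08433258,  2.57836992, -1.73904837]), 'tvec': array([0.59070637, 0.10043396, 1.26117822])}
{'vfov': 69.38153043353812, 'cx': 256.3199101230513, 'cy': 187.59745022768826, 'hand_eye': array([[-3.22126896e-04, -2.62925833e-01,  9.64815994e-01,
        -1.67621944e-01],
       [ 9.99999886e-01, -4.24862708e-04,  2.18092858e-04,
        -5.09432916e-04],
       [ 3.52572089e-04,  9.64815954e-01,  2.62925940e-01,
        -7.25291144e-02],
       [ 0.00000000e+00,  0.00000000e+00,  0.00000000e+00,
         1.00000000e+00]])}
```

View pics/scene0.png

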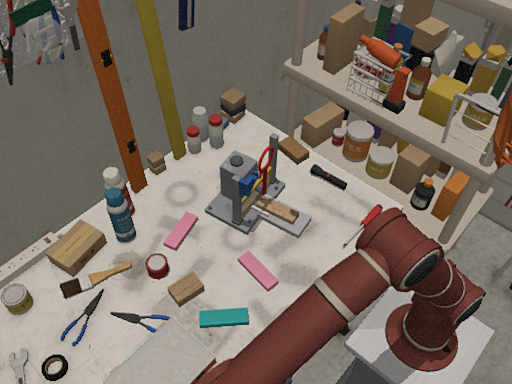

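View pics/side0.png

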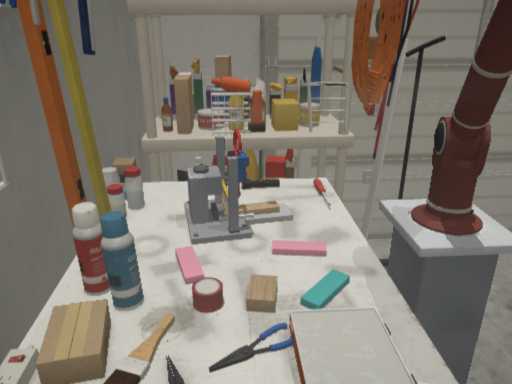

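```bash
cat > h.py <<'E'
import numpy as np,cv2
from rig import *
from scipy.spatial.transform import Rotation as R
def K(c):
    f=192/np.tan(np.radians(c['vfov'])/2); return np.array([[f,0,c['cx']],[0,f,c['cy']],[0,0,1]])
def ext(n,st=None):
    c=calibration(n)
    if n!="wrist":
        M=cv2.Rodrigues(c['rvec'])[0]; return K(c),M.T,-M.T@c['tvec']
    T=np.eye(4);T[:3,:3]=R.from_rotvec(st['orientation']).as_matrix();T[:3,3]=st['tcp_pos']
    T=T@c['hand_eye']; return K(c),T[:3,:3],T[:3,3]
def pts(E,u,v,z):
    k,Rm,t=E
    return Rm@(np.linalg.inv(k)@np.array([u,v,1.])*z)+t
def ray(E,u,v):
    k,Rm,t=E; d=Rm@(np.linalg.inv(k)@np.array([u,v,1.])); return t,d/np.linalg.norm(d)
def atz(E,u,v,z):
    t,d=ray(E,u,v); return t+d*(z-t[2])/d[2]
def tri(*rs):
    A=np.zeros((3,3));b=np.zeros(3)
    for t,d in rs:
        P=np.eye(3)-np.outer(d,d);A+=P;b+=P@t
    x=np.linalg.solve(A,b); return x,[np.linalg.norm((np.eye(3)-np.outer(d,d))@(x-t)) for t,d in rs]
def proj(E,X):
    k,Rm,t=E; p=k@(Rm.T@(np.asarray(X)-t)); return p[:2]/p[2]
def cloud(E,d):
    k,Rm,t=E; v,u=np.mgrid[:384,:512]; 
    P=np.stack([(u-k[0,2])/k[0,0]*d,(v-k[1,2])/k[1,1]*d,d],-1)@Rm.T+t
    return P
def crop(p,u0,u1,v0,v1,s,name):
    cv2.imwrite("pics/"+name,cv2.resize(p[v0:v1,u0:u1,::-1],None,fx=s,fy=s,interpolation=cv2.INTER_CUBIC))
E
python3 - <<'E'
from h import *
a=np.load("scene0.npz");crop(a['p'],190,320,125,240,6,"sc0c.png")
b=np.load("side0.npz");crop(b['p'],175,300,125,245,6,"si0c.png")
for n,z in(("scene",a),("side",b)):
    P=cloud(ext(n),z['d']); print(n,ext(n)[2])
    print([ (u,v,P[v,u].round(3)) for u,v in ([(300,225),(275,208),(238,185),(274,138),(266,160)] if n=="scene" else [(280,215),(260,208),(233,155),(220,140),(238,140)])])
E
```

```text
scene [-0.0208619   0.76629166  1.32855881]
[(300, 225, array([ 0.482, -0.058,  0.024])), (275, 208, array([ 0.58 , -0.048,  0.038])), (238, 185, array([0.634, 0.073, 0.216])), (274, 138, array([ 0.672, -0.136,  0.235])), (266, 160, array([ 0.77 , -0.224, -0.004]))]
side [0.65676077 1.09303682 0.56879461]
[(280, 215, array([ 0.504, -0.024,  0.017])), (260, 208, array([ 0.564, -0.031,  0.039])), (233, 155, array([ 0.629, -0.955, -0.089])), (220, 140, array([ 0.679, -0.139,  0.223])), (238, 140, array([ 0.627, -0.009,  0.258]))]
```

View pics/sc0c.png

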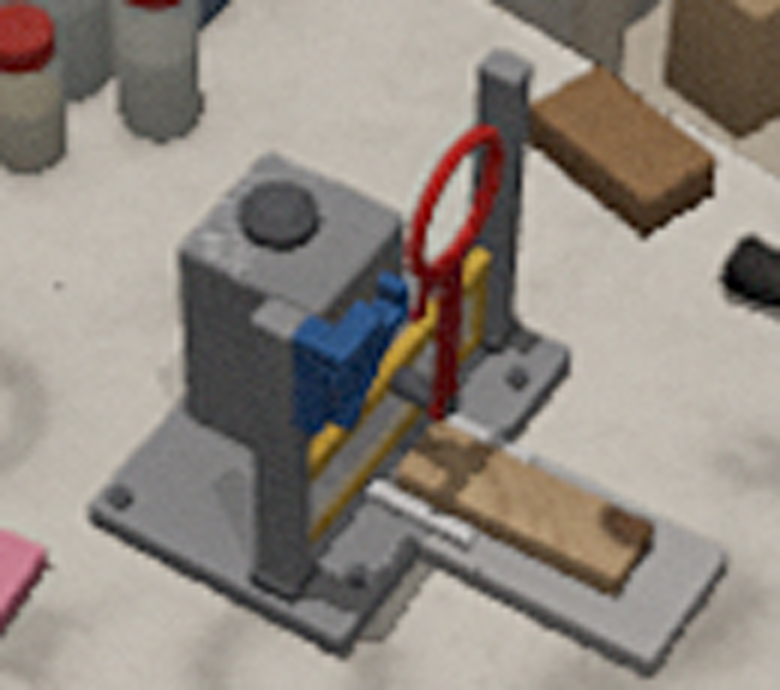

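View pics/si0c.png

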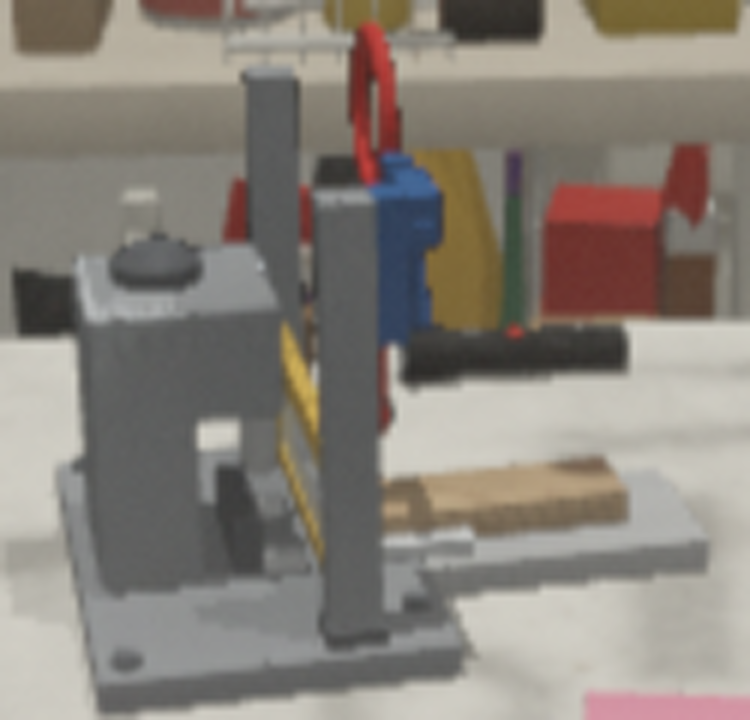

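Run:
```python
from h import *
S=ext("scene");D=ext("side")
a=np.load("scene0.npz");b=np.load("side0.npz")
for nm,s,d in(("R",(274.2,136.7),(220.3,137)),("L",(236.7,178),(232.8,154.7))):
    print(nm,tri(ray(S,*s),ray(D,*d)),atz(S,*s,.236),atz(D,*d,.236))
for c in[(310.3,218.3),(299.2,235.8)]: print(atz(S,*c,.02))
for n,E,z in(("sc",S,a),("si",D,b)):
    P=cloud(E,z['d']);p=z['p'].astype(int)
    m=(abs(P[...,2]-.236)<.006)&(P[...,0]>.5)&(P[...,0]<.75)&(abs(P[...,1])<.25)&(p.max(-1)-p.min(-1)<25)
    v,u=np.nonzero(m); print(n,m.sum()); 
    X=P[m]; 
    for s in (X[:,1]>-0.03,X[:,1]<-0.03):
        if s.any():print(X[s].mean(0),X[s].min(0),X[s].max(0),s.sum())
    # ring red
    m=(p[...,0]>110)&(p[...,1]<50)&(p[...,2]<55)&(P[...,2]>.1)&(P[...,2]<.4)&(P[...,0]>.5)&(P[...,0]<.75)&(abs(P[...,1])<.2)
    X=P[m];print("red",m.sum(),X.min(0),X.max(0),X.mean(0))
    v,u=np.nonzero(m);print(u.min(),u.max(),v.min(),v.max())
    # strip top
    m=(abs(P[...,2]-.039)<.005)&(P[...,0]>.4)&(P[...,0]<.7)&(abs(P[...,1])<.15)&(p[...,0]-p[...,2]>25)
    X=P[m].astype(np.float32);print("strip",m.sum(),cv2.minAreaRect(X[:,:2]),X[:,2].mean())
    m=(abs(P[...,2]-.02)<.005)&(P[...,0]>.4)&(P[...,0]<.7)&(abs(P[...,1])<.15)
```

```text
R (array([ 0.67783122, -0.14392933,  0.23073967]), [np.float64(0.00013873780128747487), np.float64(0.00013873780128742177)]) [ 0.67464403 -0.13966039  0.236     ] [ 0.67739303 -0.12435065  0.236     ]
L (array([0.64214978, 0.06996917, 0.24017349]), [np.float64(0.0016196122444625386), np.float64(0.0016196122444624768)]) [0.64284094 0.06825035 0.236     ] [0.64319433 0.05357338 0.236     ]
[ 0.47495582 -0.10493021  0.02      ]
[ 0.4584333  -0.02520104  0.02      ]
sc 96
[0.64632844 0.06876396 0.235818  ] [0.62695449 0.01865876 0.23060057] [0.66126649 0.08004515 0.24134577] 52
[ 0.67987359 -0.1402639   0.23612707] [ 0.66796011 -0.15570932  0.23044468] [ 0.69304101 -0.13032158  0.24033456] 44
red 76 [ 0.61913235 -0.07802677  0.19735124] [ 0.63719053 -0.00244821  0.28719816] [ 0.62713423 -0.04037596  0.25111396]
258 272 146 169Traceback (most recent call last):
  File "<stdin>", line 20, in <module>
cv2.error: OpenCV(4.12.0) /io/opencv/modules/imgproc/src/convhull.cpp:143: error: (-215:Assertion failed) total >= 0 && (depth == CV_32F || depth == CV_32S) in function 'convexHull'
```

Run:
```python
from h import *
s=get_state();print(R.from_rotvec(s['orientation']).as_matrix().round(3))
p=np.array([.661,-.036,0]);yaw=.165
ex=np.array([np.cos(yaw),np.sin(yaw),0]);ey=np.array([-ex[1],ex[0],0])
E=ext("wrist",s);print(E[2])
b=np.load("side0.npz");P=cloud(ext("side"),b['d'])
a=np.load("scene0.npz");Q=cloud(ext("scene"),a['d'])
for X,z in((P,b),(Q,a)):
    L=X-p;L=np.stack([L@ex,L@ey,L[...,2]],-1)
    pi=z['p'].astype(int)
    m=(L[...,2]>.03)&(L[...,2]<.05)&(L[...,0]<-.03)&(L[...,0]>-.3)&(abs(L[...,1])<.05)&(pi[...,0]-pi[...,2]>20)
    l=L[m];print(m.sum(),l.min(0),l.max(0),np.median(l,0))
    m=(L[...,2]>.2)&(L[...,2]<.3)&(abs(L[...,1])<.08)&(pi[...,0]-pi[...,2]>60)
    l=L[m];print(m.sum(),l.min(0),l.max(0),np.median(l,0))
    m=(L[...,2]>.15)&(L[...,2]<.27)&(abs(L[...,1])<.12)&(pi[...,2]-pi[...,0]>40)
    l=L[m];print('blue',m.sum(),l.min(0),l.max(0),np.median(l,0))
```

```text
[[-0.001  0.254  0.967]
 [-0.002  0.967 -0.254]
 [-1.    -0.002  0.   ]]
[0.09470075 0.64631167 0.38523805]
328 [-0.15577588 -0.0255847   0.03007886] [-0.03054258  0.02310181  0.04001781] [-0.09308019  0.00616925  0.03667032]
476 [-0.0365669  -0.04715809  0.20007416] [0.38219256 0.04042739 0.29999702] [ 0.36295427 -0.01147213  0.25548704]
blue 90 [-0.03824667  0.05696874  0.17270843] [-0.01062781  0.11772533  0.23582792] [-0.02824702  0.10733395  0.23293723]
463 [-0.15750791 -0.02979081  0.03001289] [-0.03023499  0.02427472  0.04734914] [-0.09299126  0.00042749  0.03925382]
478 [-0.03840717 -0.06237696  0.20006298] [0.37947856 0.03948872 0.29994579] [ 0.35817684 -0.02341143  0.25105795]
blue 246 [-0.04124043  0.04936317  0.16647091] [-0.01011905  0.11699826  0.24335699] [-0.03164193  0.09833551  0.22351406]
```

{"api": "servo_tool", "payload": {"series": [[[-10,-4,4,0,0,0],[-15,-8,8,-0.05,0,0],[-18,-12,12,-0.1,0,0],[-18,-15.5,15.5,-0.14,0,0],[-18,-19,19,-0.18,0,0],[-18,-22.5,22.5,-0.22,0,0],[-18,-26,26,-0.26,0,0],[-18,-29.5,29.5,-0.3,0,0],[-18,-33,33,-0.34,0,0],[-18,-36.5,36.5,-0.38,0,0],[-18,-40,40,-0.42,0,0],[-18,-43,43,-0.42,0,0]]], "fingers": 0.5}}

```text
time: 1.3
tcp_pos: [0.4352, 0.1645, 0.3975]
orientation: [-0.13, 1.568, 0.127]
ft_force: [0.3, 0.9, -0.0]
grip_width: 0.0469
```

{"api": "servo_tool", "payload": {"series": [[[0,-4,1.5,0,0,0],[0,-8,3,0,0,0],[0,-12,4.5,0,0,0],[0,-16,6,0,0,0],[0,-20,7,0,0,0],[0,-23,8,0,0,0],[0,-23,8,0,0,0],[0,-23,8,0,0,0]]]}}

```text
time: 2.1
tcp_pos: [0.5515, -0.0494, 0.3971]
orientation: [-0.129, 1.57, 0.127]
ft_force: [0.4, 0.3, -0.6]
grip_width: 0.0465
```

```bash
cat > w.py <<'E'
import sys
from h import *
n=sys.argv[1]
s=get_state();p,d=capture("wrist");cv2.imwrite(f"pics/{n}.png",p[:,:,::-1])
np.savez(n+".npz",p=p,d=d,orientation=s['orientation'],tcp_pos=s['tcp_pos'])
print(s['time'],s['tcp_pos'],s['joints'].round(2),s['ft_force'].round(1),s['grip_width'])
E
python3 w.py w1
```

```text
2.1 [ 0.55145538 -0.04942488  0.39714305] [-0.13  0.35  0.27  1.39 -0.09  1.42  1.87] [ 0.4  0.3 -0.6] 0.04648388642174371
```

View pics/w1.png

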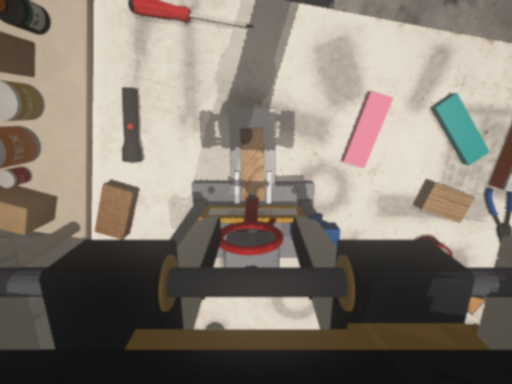

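```bash
cat > ana.py <<'E'
import sys
from h import *
p0=np.array([.661,-.036,0]);yaw=.165
ex=np.array([np.cos(yaw),np.sin(yaw),0]);ey=np.array([-ex[1],ex[0],0])
def loc(X):
    L=X-p0;return np.stack([L@ex,L@ey,L[...,2]],-1)
E
python3 - <<'E'
from ana import *
z=np.load("w1.npz");E=ext("wrist",z);P=cloud(E,z['d']);L=loc(P);pi=z['p'].astype(int)
crop(z['p'],180,350,110,270,4.5,"w1c.png")
m=(pi[...,0]-pi[...,1]>60)&(pi[...,0]-pi[...,2]>60)&(L[...,2]>.15)&(L[...,2]<.32)&(abs(L[...,0]+.03)<.06)
l=L[m];print(m.sum(),l.min(0),l.max(0),np.median(l,0))
ring=l[l[:,2]>.2];
t=l[l[:,2]>.272];print('top',len(t),t.mean(0))
# fit circle in y-z
y,zz=ring[:,1],ring[:,2];from scipy.optimize import least_squares
r=least_squares(lambda q:np.hypot(y-q[0],zz-q[1])-q[2],[0,.24,.04],loss='soft_l1',f_scale=.004);print(r.x)
m=(L[...,2]>.015)&(L[...,2]<.027)&(L[...,0]<-.1)&(L[...,0]>-.25)&(abs(L[...,1])<.08);l=L[m];print('bed',m.sum(),np.percentile(l,[1,50,99],axis=0))
m=(L[...,2]>.031)&(L[...,2]<.047)&(L[...,0]<-.05)&(L[...,0]>-.25)&(abs(L[...,1])<.08);l=L[m];print('strip',m.sum(),np.percentile(l,[1,50,99],axis=0),cv2.minAreaRect(l[:,:2].astype(np.float32)))
for s in(1,-1):
    m=(L[...,2]>.228)&(L[...,2]<.244)&(abs(L[...,1]-s*.107)<.025)&(abs(L[...,0])<.03);l=L[m];print('post',m.sum(),l.mean(0) if len(l) else'',l.min(0),l.max(0))
E
```

```text
619 [-0.03709139 -0.038911    0.20508316] [-0.02696238  0.0337838   0.28626498] [-0.03326783 -0.00425444  0.27622175]
top 381 [-0.03336678 -0.00436573  0.28002993]
[-0.00475269  0.24618416  0.03785492]
bed 1586 [[-0.19127551 -0.04756809  0.01901556]
 [-0.161786   -0.00038758  0.02148117]
 [-0.10048478  0.04062973  0.02366435]]
strip 1382 [[-0.15531386 -0.03604794  0.03137981]
 [-0.10137877 -0.00423279  0.0404929 ]
 [-0.05042132  0.02916852  0.0428722 ]] ((-0.10271202772855759, -0.0036407820880413055), (0.07299788296222687, 0.10542154312133789), 89.99696350097656)
post 57 [-0.02515296  0.10442042  0.2376404 ] [-0.02991814  0.09737681  0.23585241] [-0.0160055   0.10997216  0.2389301 ]Traceback (most recent call last):
  File "<stdin>", line 14, in <module>
    return umr_minimum(a, axis, None, out, keepdims, initial, where)
ValueError: zero-size array to reduction operation minimum which has no identity
```

View pics/w1c.png

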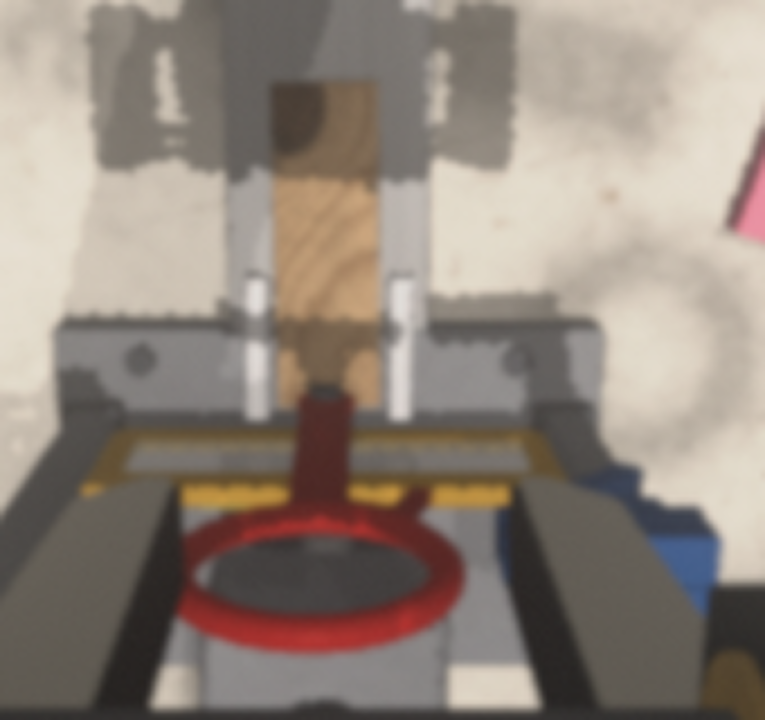

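{"api": "servo_tool", "payload": {"series": [[[0,0,1,0.14,0,0],[0,0,2,0.28,0,0],[0,0,3,0.42,0,0],[0,-0.2,4,0.56,0,0],[0,-0.4,5,0.7,0,0],[0,-0.6,6,0.84,0,0],[0,-0.8,7,0.98,0,0],[0,-0.9,7.6,1.12,0,0],[0,-0.9,7.6,1.26,0,0],[0,-0.9,7.6,1.4,0,0],[0,-0.9,7.6,1.5,0,0],[0,-0.9,7.6,1.571,0,0]]], "fingers": 0.45, "force": 40}}

```text
time: 3.35
tcp_pos: [0.6275, -0.0419, 0.3972]
orientation: [1.086, 1.285, -1.088]
ft_force: [-0.3, -0.9, 0.1]
grip_width: 0.0417
```

{"api": "servo_tool", "payload": {"series": [[[0,0,0,0,0,0],[0,0,0,0,0,0],[0,0,0,0,0,0]]]}}

```text
time: 3.65
tcp_pos: [0.6274, -0.0408, 0.3972]
orientation: [1.085, 1.287, -1.085]
ft_force: [-0.3, -0.5, 0.2]
grip_width: 0.0419
```

```bash
python3 w.py w2
python3 - <<'E'
from ana import *
z=np.load("w2.npz");E=ext("wrist",z);P=cloud(E,z['d']);L=loc(P);pi=z['p'].astype(int)
print(R.from_rotvec(z['orientation']).as_matrix().round(3),loc(z['tcp_pos']))
m=(pi[...,0]-pi[...,1]>60)&(pi[...,0]-pi[...,2]>60)&(L[...,2]>.15)&(L[...,2]<.32)&(abs(L[...,0]+.03)<.06)
l=L[m];print(m.sum(),l.min(0),l.max(0),np.median(l,0))
t=l[l[:,2]>.272];print('top',len(t),t.mean(0))
E
```

```text
3.65 [ 0.6274003  -0.04078815  0.39722366] [-0.29  0.54  0.63  1.17 -0.31  1.53  0.45] [-0.3 -0.5  0.2] 0.041878651923475826
[[-0.002  0.986  0.167]
 [ 0.002  0.167 -0.986]
 [-1.    -0.002 -0.002]] [-0.03392982  0.00079571  0.39722366]
155 [-0.03568372  0.01584266  0.250316  ] [-0.02795105  0.0365994   0.27965343] [-0.0323625   0.02695478  0.26901421]
top 54 [-0.03184217  0.02039584  0.27549592]
```

View pics/w2.png

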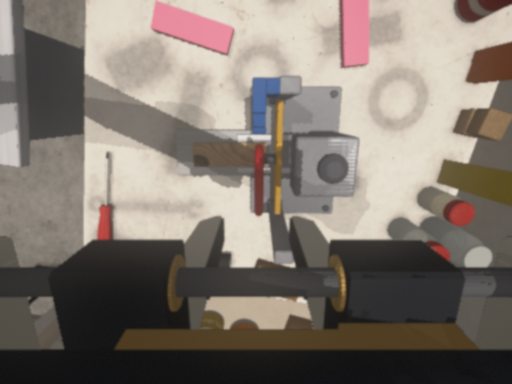

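{"api": "servo_tool", "payload": {"series": [[[3,0,0.5,0,0,0],[6,0,0.5,0,0,0],[8.5,0,0.5,0,0,0],[10.5,0,0.5,0,0,0],[12,0,0.5,0,0,0],[13.2,0,0.5,0,0,0],[13.7,0,0.5,0,0,0],[13.7,0,0.5,0,0,0]]]}}

```text
time: 4.5
tcp_pos: [0.6278, -0.0458, 0.2598]
orientation: [1.085, 1.287, -1.086]
ft_force: [0.6, 0.6, 0.0]
grip_width: 0.0417
```

Run:
```python
from ana import *
s=get_state();print(s['time'],loc(s['tcp_pos']),s['ft_force'])
p,d=capture("scene");crop(p,190,320,75,220,5,"sc1.png")
```

```text
4.5 [-0.03439541 -0.00425074  0.2598362 ] [0.5641495  0.63939458 0.02880577]
```

View pics/sc1.png

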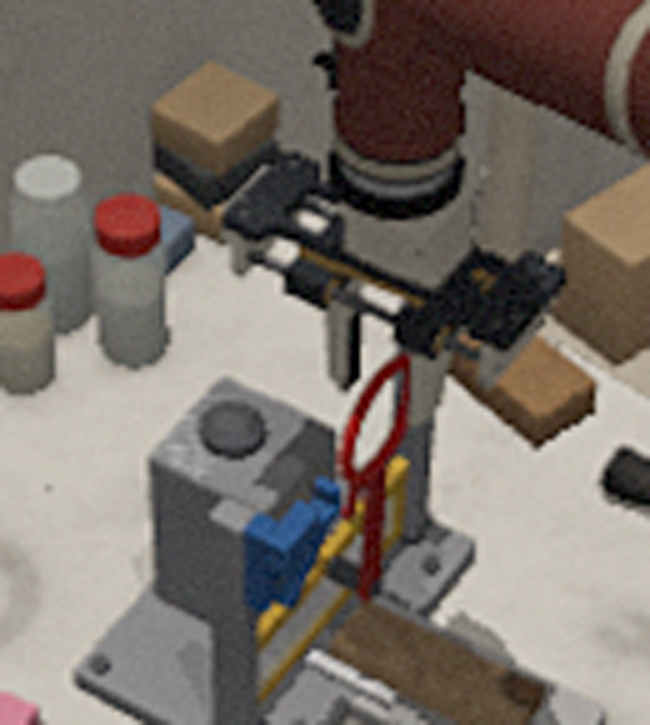

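The fingers straddle the ring's top (crop ~(395,365)), one in front and one behind. Closing.

{"api": "servo_tool", "payload": {"series": [[[0,0,0,0,0,0],[0,0,0,0,0,0],[0,0,0,0,0,0],[0,0,0,0,0,0],[0,0,0,0,0,0]]], "fingers": 0, "force": 40}}

```text
time: 5.05
tcp_pos: [0.6302, -0.0455, 0.261]
orientation: [1.087, 1.282, -1.081]
ft_force: [3.6, 0.1, -1.1]
grip_width: 0.0091
```

{"api": "servo_tool", "payload": {"series": [[[-1,0,0,0,0,0],[-2,0,0,0,0,0],[-3,0,0,0,0,0],[-4,0,0,0,0,0],[-5,0,0,0,0,0],[-6,0,0,0,0,0],[-7,0,0,0,0,0],[-8,0,0,0,0,0],[-8.8,0,0,0,0,0],[-8.8,0,0,0,0,0],[-8.8,0,0,0,0,0]]]}}

```text
time: 6.15
tcp_pos: [0.6302, -0.0459, 0.3493]
orientation: [1.088, 1.281, -1.081]
ft_force: [5.1, 1.2, -6.1]
grip_width: 0.0089
```

Run:
```python
from ana import *
s=get_state();print(s['time'],loc(s['tcp_pos']),s['ft_force'],s['grip_width'],s['joints'].round(2))
print(R.from_rotvec(s['orientation']).as_matrix().round(3))
p,d=capture("scene");crop(p,190,320,75,220,5,"sc2.png");np.savez("scene2.npz",p=p,d=d)
```

```text
6.15 [-0.03197105 -0.00473623  0.34929455] [ 5.12430549  1.23833548 -6.10824495] 0.008918760081486463 [-0.29  0.55  0.62  1.27 -0.32  1.41  0.47]
[[ 0.005  0.986  0.167]
 [ 0.001  0.167 -0.986]
 [-1.     0.005 -0.   ]]
```

View pics/sc2.png

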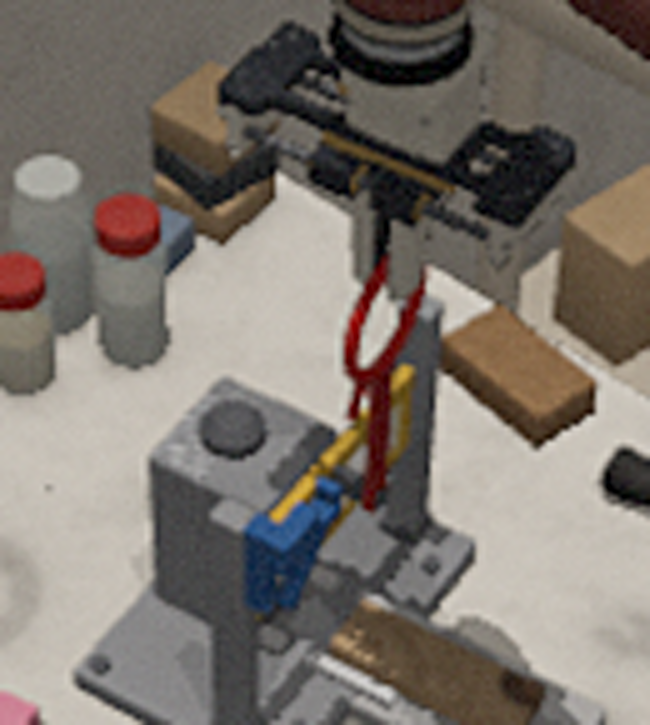

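{"api": "servo_tool", "payload": {"series": [[[0.02,0,-0.88,0,-0.05,0],[0.09,0,-1.76,0,-0.1,0],[0.2,0,-2.63,0,-0.15,0],[0.35,0,-3.5,0,-0.2,0],[0.55,0,-4.35,0,-0.25,0],[0.79,0,-5.2,0,-0.3,0],[1.07,0,-6.04,0,-0.35,0],[1.39,0,-6.85,0,-0.4,0],[1.39,0,-6.85,0,-0.4,0],[1.39,0,-6.85,0,-0.4,0]]]}}

```text
time: 7.2
tcp_pos: [0.6192, 0.0214, 0.3349]
orientation: [0.817, 0.961, -1.225]
ft_force: [6.7, -2.5, -6.7]
grip_width: 0.0087
```

Run:
```python
from ana import *
s=get_state();print(s['time'],loc(s['tcp_pos']),s['ft_force'],s['moment'],s['grip_width'],s['joints'].round(2))
print(R.from_rotvec(s['orientation']).as_matrix().round(3))
p,d=capture("scene");crop(p,190,320,75,220,5,"sc3.png");np.savez("scene3.npz",p=p,d=d)
p,d=capture("side");crop(p,175,300,85,215,5,"si3.png");np.savez("side3.npz",p=p,d=d)
```

```text
7.2 [-0.0317586   0.06347273  0.33494086] [ 6.69435279 -2.5121511  -6.67169333] [ 0.64589657 -0.89720585  0.40354919] 0.008686835108073169 [-0.7   0.58  0.78  1.4   0.    1.24  0.14]
[[ 0.07   0.986  0.152]
 [-0.383  0.168 -0.908]
 [-0.921  0.005  0.389]]
```

View pics/sc3.png

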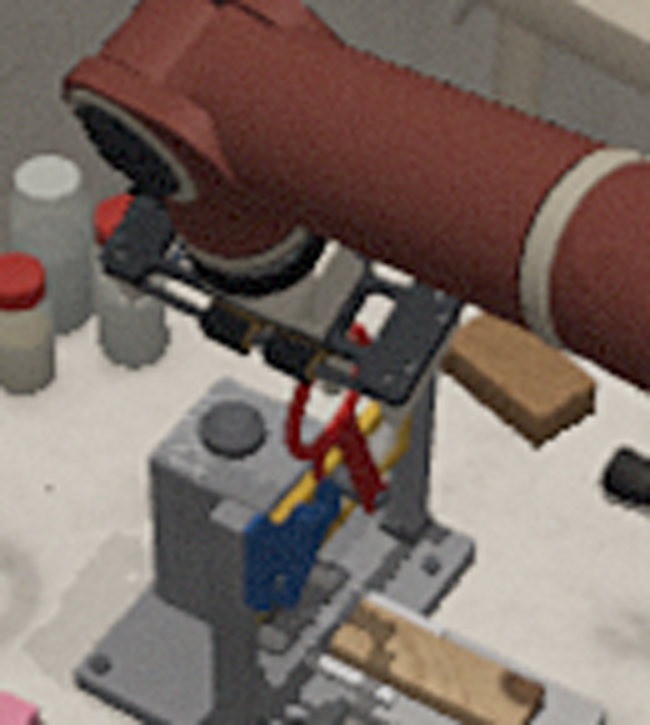

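View pics/si3.png

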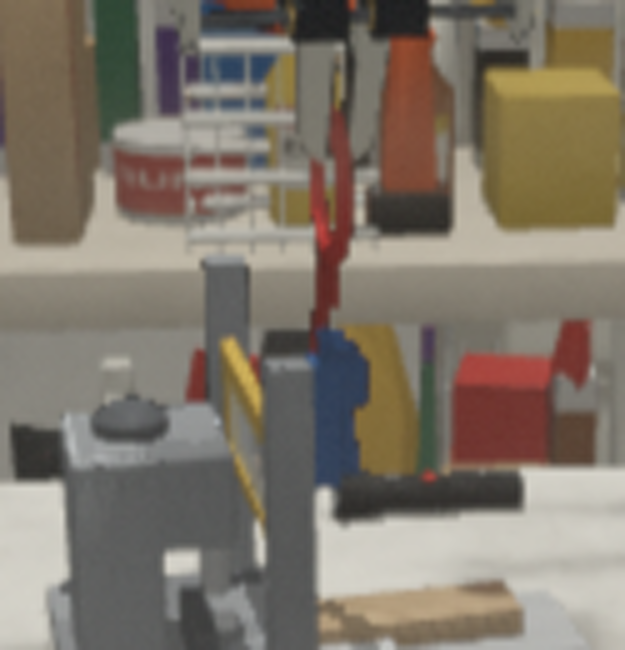

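Run:
```python
from ana import *
a=np.load("scene3.npz");L=loc(cloud(ext("scene"),a['d']));pi=a['p'].astype(int)
m=(pi[...,0]-pi[...,1]>50)&(pi[...,0]-pi[...,2]>45)&(abs(L[...,0]+.035)<.015)&(L[...,2]>.15)&(L[...,2]<.33)
v,u=np.nonzero(m);l=L[m]
for i in np.argsort(-l[:,2]): print(u[i],v[i],l[i].round(3))
crop(a['p'],230,280,135,190,13,"sc3z.png")
```

```text
262 143 [-0.033  0.022  0.328]
249 158 [-0.033  0.091  0.327]
248 160 [-0.035  0.099  0.326]
249 159 [-0.034  0.092  0.324]
248 159 [-0.031  0.093  0.323]
247 160 [-0.031  0.098  0.323]
249 160 [-0.035  0.094  0.322]
247 161 [-0.031  0.098  0.319]
248 161 [-0.032  0.095  0.317]
247 163 [-0.034  0.102  0.316]
248 162 [-0.034  0.097  0.316]
248 163 [-0.036  0.1    0.316]
249 161 [-0.033  0.092  0.315]
249 163 [-0.036  0.095  0.311]
249 162 [-0.034  0.092  0.311]
248 164 [-0.033  0.097  0.307]
248 165 [-0.034  0.097  0.304]
249 164 [-0.034  0.092  0.303]
249 165 [-0.035  0.094  0.302]
250 164 [-0.035  0.088  0.301]
250 165 [-0.036  0.09   0.298]
249 166 [-0.034  0.092  0.295]
259 153 [-0.031  0.033  0.295]
260 154 [-0.034  0.033  0.293]
260 153 [-0.032  0.029  0.293]
251 165 [-0.035  0.083  0.292]
259 156 [-0.035  0.04   0.292]
261 154 [-0.036  0.03   0.292]
260 155 [-0.035  0.035  0.291]
252 164 [-0.035  0.078  0.291]
251 164 [-0.032  0.079  0.291]
250 166 [-0.034  0.087  0.29 ]
259 155 [-0.032  0.035  0.29 ]
260 156 [-0.037  0.037  0.289]
253 163 [-0.034  0.071  0.289]
252 165 [-0.036
[... 3060 characters left out ...]
2 [-0.036  0.014  0.199]
262 171 [-0.031  0.012  0.198]
265 169 [-0.034 -0.001  0.197]
263 171 [-0.033  0.009  0.197]
262 173 [-0.034  0.016  0.195]
263 173 [-0.035  0.011  0.191]
264 172 [-0.034  0.004  0.188]
265 170 [-0.032 -0.005  0.188]
265 171 [-0.033 -0.004  0.185]
263 174 [-0.034  0.009  0.183]
264 173 [-0.034  0.003  0.182]
265 172 [-0.033 -0.005  0.18 ]
263 175 [-0.034  0.009  0.179]
266 172 [-0.034 -0.009  0.176]
264 174 [-0.033  0.001  0.175]
263 176 [-0.034  0.009  0.174]
361 64 [-0.043 -0.709  0.165]
264 176 [-0.032 -0.001  0.164]
362 64 [-0.046 -0.713  0.164]
360 63 [-0.036 -0.718  0.162]
361 65 [-0.043 -0.713  0.158]
360 65 [-0.039 -0.712  0.157]
360 64 [-0.036 -0.721  0.155]
```

View pics/sc3z.png

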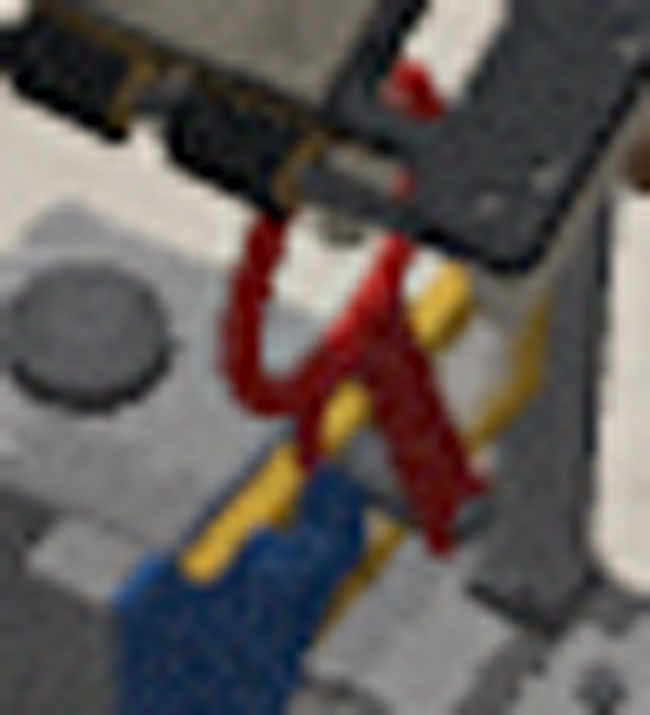

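Run:
```python
from ana import *
a=np.load("scene3.npz");S=ext("scene");L=loc(cloud(S,a['d']));pi=a['p'].astype(int)
m=(pi[...,2]-pi[...,0]>35)&(abs(L[...,0]+.03)<.03)&(L[...,2]>.2)&(L[...,1]<.13)&(L[...,1]>.03)
v,u=np.nonzero(m);l=L[m]
for y0 in np.arange(.044,.12,.004):
    k=abs(l[:,1]-y0)<.002
    if k.any(): print(y0.round(3),k.sum(),l[k,2].max().round(4),np.sort(l[k,2])[-3:].round(3))
W=lambda x,y,z:p0+ex*x+ey*y+np.array([0,0,z])
for q in[(-.035,.069,.222),(-.035,.057,.236),(-.035,.061,.236),(-.035,.077,.236),(-.035,.068,.252)]:
    c=proj(S,W(*q)); print(q,c,((c-[230,135])*13+6).round())
```

```text
0.052 7 0.2373 [0.231 0.234 0.237]
0.056 11 0.2355 [0.234 0.234 0.236]
0.06 8 0.2385 [0.229 0.237 0.238]
0.064 6 0.2245 [0.221 0.224 0.225]
0.068 2 0.2235 [0.217 0.223]
0.072 6 0.2346 [0.221 0.224 0.235]
0.076 5 0.2363 [0.232 0.235 0.236]
0.08 8 0.2408 [0.237 0.237 0.241]
0.084 10 0.2403 [0.239 0.24  0.24 ]
0.088 7 0.2412 [0.238 0.239 0.241]
0.092 8 0.2382 [0.236 0.237 0.238]
0.096 4 0.24 [0.234 0.236 0.24 ]
0.1 17 0.2374 [0.237 0.237 0.237]
0.104 16 0.2387 [0.238 0.239 0.239]
0.108 16 0.2377 [0.238 0.238 0.238]
0.112 43 0.2404 [0.238 0.239 0.24 ]
0.116 6 0.2413 [0.239 0.241 0.241]
(-0.035, 0.069, 0.222) [253.17176214 178.08267162] [307. 566.]
(-0.035, 0.057, 0.236) [255.42116917 172.42368318] [336. 493.]
(-0.035, 0.061, 0.236) [254.70154686 173.26249021] [327. 503.]
(-0.035, 0.077, 0.236) [251.80135665 176.6430134 ] [289. 547.]
(-0.035, 0.068, 0.252) [253.53607029 171.09653895] [312. 475.]
```

{"api": "servo_tool", "payload": {"series": [[[0.46,0,-0.195,0,0,0],[0.92,0,-0.39,0,0,0],[1.2,0,-0.51,0,0,0],[1.47,0,-0.62,0,0,0],[1.75,0,-0.74,0,0,0],[2.03,0,-0.86,0,0,0],[2.03,0,-0.86,0,0,0]]]}}

```text
time: 8.0
tcp_pos: [0.6196, 0.0195, 0.3129]
orientation: [0.82, 0.959, -1.227]
ft_force: [6.8, -0.9, -6.7]
grip_width: 0.009
```

Run:
```python
from ana import *
s=get_state();print(s['time'],loc(s['tcp_pos']),s['ft_force'],s['moment'],s['grip_width'])
p,d=capture("scene");crop(p,230,280,135,190,12,"sc4z.png");np.savez("scene4.npz",p=p,d=d)
```

```text
8.0 [-0.03172986  0.0615163   0.31288277] [ 6.82337574 -0.91648018 -6.7266651 ] [ 0.71086244 -0.74901385  0.35433546] 0.008975407260295989
```

View pics/sc4z.png

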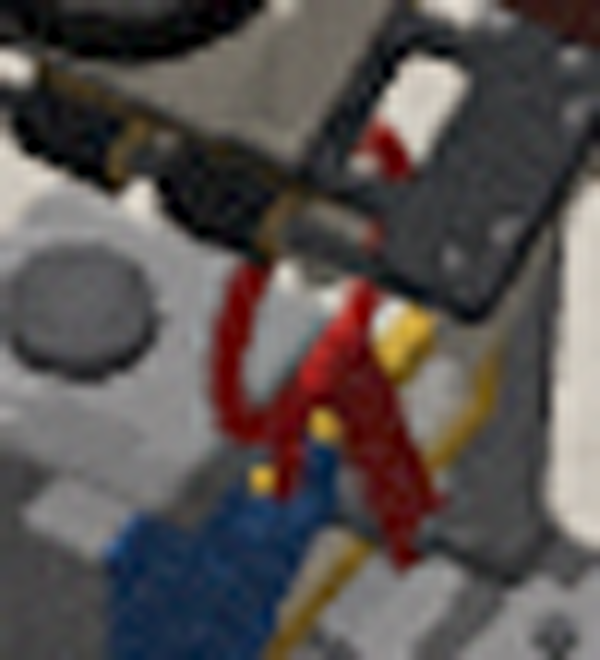

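{"api": "servo_tool", "payload": {"series": [[[0.15,0,-0.15,0,0,0],[0.34,0,-0.26,0,0,0],[0.52,0,-0.34,0,0,0],[0.66,0,-0.4,0,0,0],[0.66,0,-0.4,0,0,0]]]}}

```text
time: 8.55
tcp_pos: [0.6197, 0.0196, 0.3069]
orientation: [0.821, 0.957, -1.227]
ft_force: [1.8, 0.1, 2.2]
grip_width: 0.0089
```

Run:
```python
from ana import *
s=get_state();print(s['time'],loc(s['tcp_pos']),s['ft_force'],s['moment'],s['grip_width'])
p,d=capture("scene");crop(p,230,280,135,190,12,"sc5z.png");np.savez("scene5.npz",p=p,d=d)
```

```text
8.55 [-0.03165172  0.06165352  0.30689024] [1.81157642 0.05866146 2.17127997] [ 0.14792213 -0.20936259  0.14410872] 0.008904526526989429
```

View pics/sc5z.png

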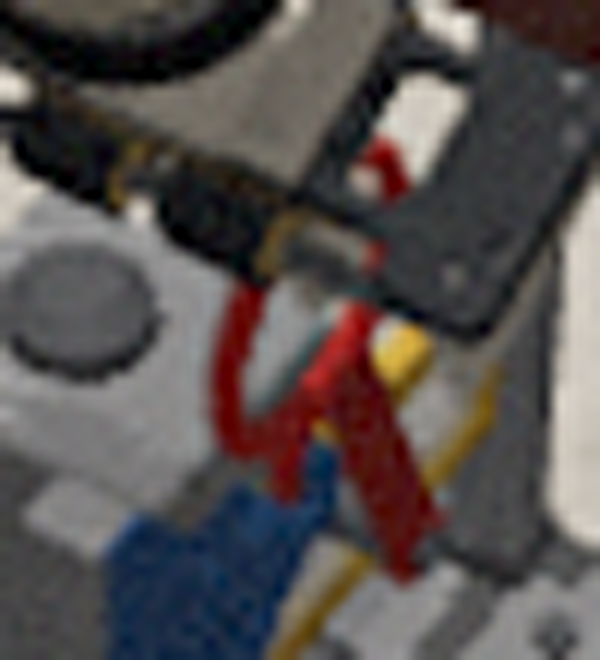

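{"api": "servo_tool", "payload": {"series": [[[0,0,0,0,0,0],[0,0,0,0,0,0],[0,0,0,0,0,0],[0,0,0,0,0,0],[-1,0,0,0,0,0],[-2.5,0,0,0,0,0],[-4.5,0,0,0,0,0],[-7,0,0,0,0,0],[-7,0,0,0,0,0],[-7,0,0,0,0,0]]], "fingers": 0.4}}

```text
time: 9.6
tcp_pos: [0.6147, 0.0466, 0.3716]
orientation: [0.821, 0.957, -1.226]
ft_force: [-0.6, -0.4, 0.2]
grip_width: 0.037
```

Run:
```python
from ana import *
s=get_state();print(s['time'],loc(s['tcp_pos']),s['ft_force'],s['moment'],s['grip_width'])
print(R.from_rotvec(s['orientation']).as_matrix().round(3))
p,d=capture("scene");crop(p,200,310,95,230,5,"sc6.png");np.savez("scene6.npz",p=p,d=d)
p,d=capture("side");crop(p,175,300,85,245,4,"si6.png");np.savez("side6.npz",p=p,d=d)
```

```text
9.6 [-0.03210355  0.08912908  0.37156503] [-0.62180781 -0.42943891  0.19066613] [ 0.27511674  0.15757784 -0.04440754] 0.03698058351658748
[[ 0.071  0.986  0.148]
 [-0.383  0.164 -0.909]
 [-0.921  0.008  0.39 ]]
```

View pics/sc6.png

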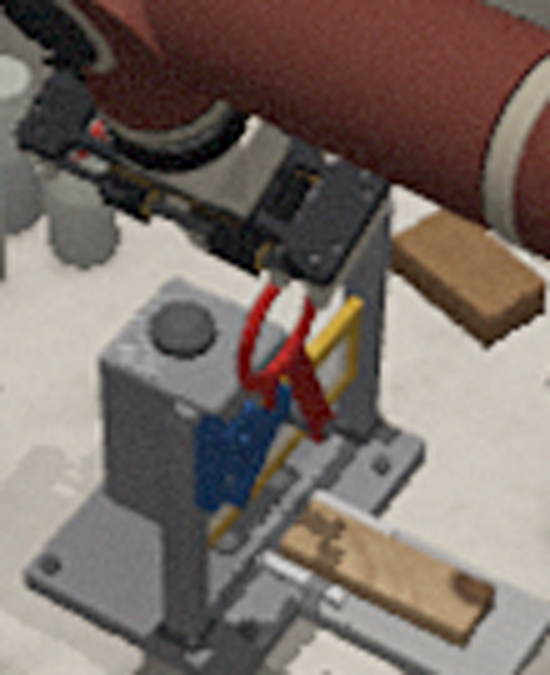

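View pics/si6.png

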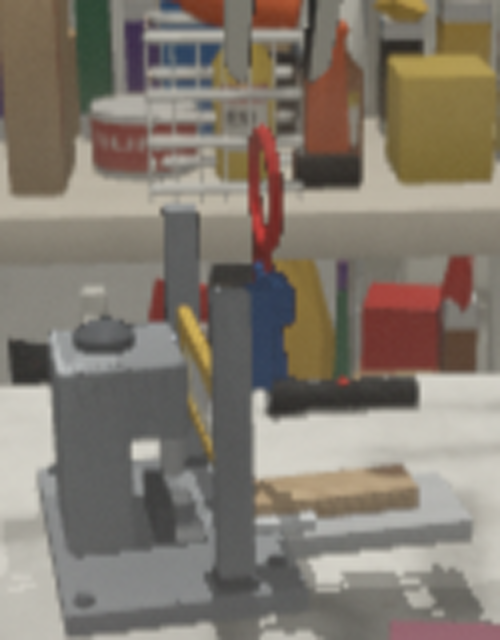

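```bash
cat > go.py <<'E'
from ana import *
def rel(xyz,tilt=0):
    s=get_state();Rc=R.from_rotvec(s['orientation']).as_matrix()
    # tool x down, y=ey, z=ex
    Rt=np.stack([np.array([0,0,-1.]),ey,ex],1)
    W=p0+ex*xyz[0]+ey*xyz[1]+np.array([0,0,xyz[2]])
    print('W',W,'shift cm',(Rc.T@(W-s['tcp_pos'])*100).round(2),'rot',R.from_matrix(Rc.T@Rt).as_rotvec().round(3))
E
python3 -c "
from go import *
rel((-.185,-.003,.40))"
```

```text
W [ 0.47900536 -0.06934594  0.4       ] shift cm [  0.78 -15.19   9.65] rot [-1.55   0.319  0.31 ]
```

{"api": "servo_tool", "payload": {"series": [[[-2.8,0,1.2,0,0,0],[-5.5,0,2.3,-0.06,0.01,0.01],[-5.5,-2,3,-0.19,0.04,0.04],[-5,-4,4,-0.32,0.065,0.065],[-4.5,-6,5,-0.45,0.09,0.09],[-4,-8,6,-0.58,0.12,0.12],[-3.2,-10,7,-0.72,0.15,0.145],[-2.4,-12,8,-0.86,0.18,0.17],[-1.6,-13.5,9,-1,0.206,0.2],[-0.8,-15.2,9.6,-1.14,0.235,0.228],[0,-15.2,9.6,-1.28,0.263,0.256],[0.8,-15.2,9.6,-1.42,0.292,0.284]]], "fingers": 0}}

```text
time: 10.9
tcp_pos: [0.4776, -0.07, 0.3989]
orientation: [-0.047, 1.544, 0.013]
ft_force: [0.8, 1.0, -0.5]
grip_width: 0.0001
```

```bash
python3 -c "
from go import *
s=get_state();print(s['time'],loc(s['tcp_pos']),s['ft_force'],s['grip_width'],s['joints'].round(2))
rel((-.185,-.003,.25))"
```

```text
10.9 [-0.18649392 -0.00345554  0.39892369] [ 0.75437696  0.96042257 -0.48196064] 5.488036051674226e-05 [-0.32  0.22  0.53  1.59 -0.1   1.33  1.83]
W [ 0.47900536 -0.06934594  0.25      ] shift cm [14.89  0.4  -0.24] rot [-0.126  0.025  0.024]
```

{"api": "servo_tool", "payload": {"series": [[[2,0,0,-0.126,0.025,0.024],[6,0.2,-0.1,-0.126,0.025,0.024],[10,0.3,-0.2,-0.126,0.025,0.024],[14.9,0.4,-0.2,-0.126,0.025,0.024],[14.9,0.4,-0.2,-0.126,0.025,0.024],[14.9,0.4,-0.2,-0.126,0.025,0.024]]]}}

```text
time: 11.5
tcp_pos: [0.4792, -0.0698, 0.25]
orientation: [-0.129, 1.569, 0.128]
ft_force: [0.3, 0.4, 0.4]
grip_width: 0.0005
```

```bash
python3 w.py w3; python3 -c "
from go import *
z=np.load('w3.npz');L=loc(cloud(ext('wrist',z),z['d']))
pi=z['p'].astype(int)
m=(L[...,2]>.03)&(L[...,2]<.047)&(L[...,0]<-.03)&(L[...,0]>-.25)&(abs(L[...,1])<.08)&(pi[...,0]-pi[...,2]>25);l=L[m]
print(len(l),np.percentile(l,[1,50,99],axis=0),cv2.minAreaRect(l[:,:2].astype(np.float32)))
rel((-.185,-.003,.027))"
```

```text
11.5 [ 0.47919611 -0.06975007  0.24999205] [-0.25  0.35  0.48  1.85 -0.19  0.99  2.04] [0.3 0.4 0.4] 0.0004905765711090577
912 [[-0.15589905 -0.02607141  0.03396443]
 [-0.13498479 -0.0031267   0.04048876]
 [-0.11168033  0.01698243  0.04230016]] ((-0.1334846317768097, -0.004590990021824837), (0.04551243036985397, 0.04363466799259186), 0.008932582102715969)
W [ 0.47900536 -0.06934594  0.027     ] shift cm [22.44  0.11 -0.17] rot [-0.001  0.002  0.001]
```

View pics/w3.png

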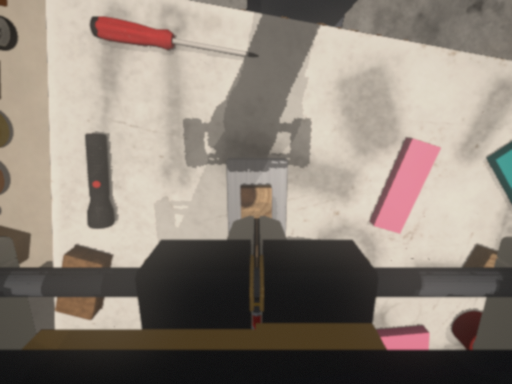

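{"api": "servo_tool", "payload": {"series": [[[4,0,-0.2,0,0,0],[8,0,-0.2,0,0,0],[12,0,-0.2,0,0,0],[16,-0.1,-0.2,0,0,0],[19,-0.1,-0.2,0,0,0],[21,-0.1,-0.2,0,0,0],[22.2,-0.1,-0.2,0,0,0],[22.2,-0.1,-0.2,0,0,0]]]}}

```text
time: 12.35
tcp_pos: [0.4805, -0.0717, 0.0298]
orientation: [-0.13, 1.563, 0.128]
ft_force: [0.3, -0.3, 0.4]
grip_width: 0.0002
```

```bash
python3 -c "
from go import *
s=get_state();print(s['time'],loc(s['tcp_pos']),s['ft_force'],s['grip_width'],s['joints'].round(2))
rel((-.1175,-.0045,.028))
p,d=capture('side');crop(p,195,315,120,240,5,'si7.png')"
```

```text
12.35 [-0.18388634 -0.00557155  0.02980396] [ 0.30587735 -0.29757911  0.36331095] 0.00019647075568457483 [-0.08  0.68  0.28  2.08 -0.42  0.43  2.26]
W [ 0.54583498 -0.05973853  0.028     ] shift cm [0.2  0.11 6.64] rot [-0.001  0.003  0.001]
```

View pics/si7.png

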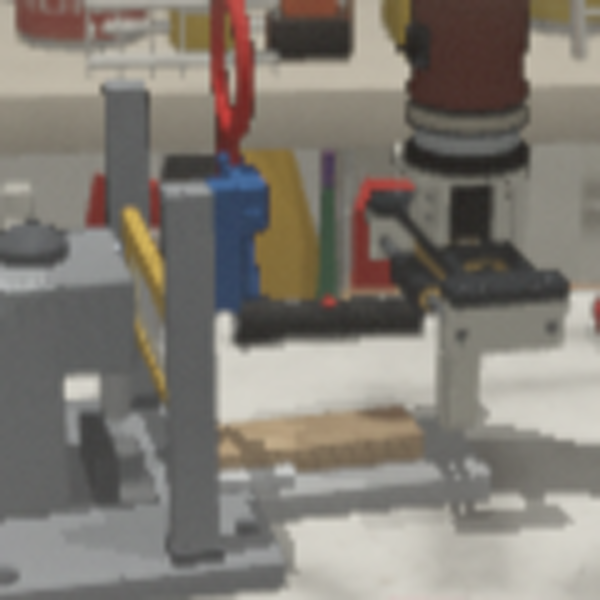

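{"api": "servo_tool", "payload": {"series": [[[0.2,0.1,0.8,0,0,0],[0.2,0.1,1.6,0,0,0],[0.2,0.1,2.2,0,0,0],[0.2,0.1,2.8,0,0,0],[0.2,0.1,3.4,0,0,0],[0.2,0.1,4,0,0,0],[0.2,0.1,4.6,0,0,0],[0.2,0.1,5.2,0,0,0],[0.2,0.1,5.6,0,0,0],[0.2,0.1,6,0,0,0],[0.2,0.1,6,0,0,0]]]}}

```text
time: 13.5
tcp_pos: [0.5407, -0.0609, 0.0287]
orientation: [-0.13, 1.561, 0.128]
ft_force: [0.3, 0.8, -0.8]
grip_width: 0.0006
```

```bash
python3 -c "
from go import *
s=get_state();print(s['time'],loc(s['tcp_pos']),s['ft_force'],s['grip_width'],s['joints'].round(2))
rel((-.1175,-.0045,.028))
p,d=capture('side');crop(p,195,315,120,240,5,'si8.png')"
```

```text
13.5 [-0.1227512  -0.00477842  0.02870115] [ 0.28497972  0.79799056 -0.75203237] 0.0005735690151638877 [-0.13  0.73  0.31  1.92 -0.41  0.54  2.2 ]
W [ 0.54583498 -0.05973853  0.028     ] shift cm [0.07 0.03 0.52] rot [-0.001  0.006  0.002]
```

View pics/si8.png

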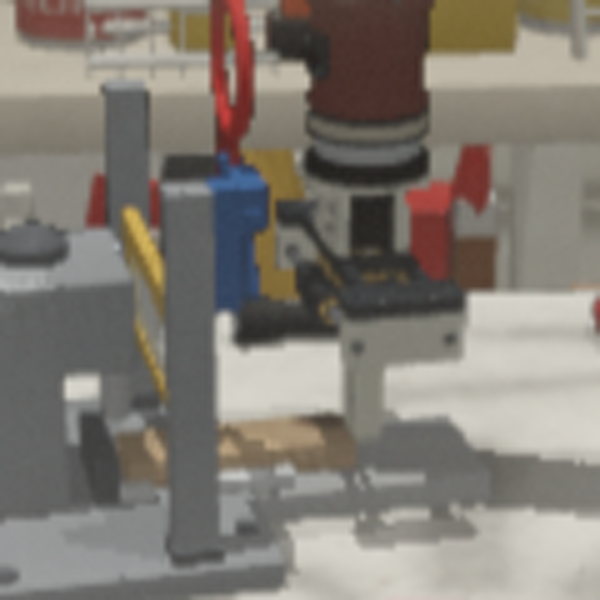

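{"api": "servo_tool", "payload": {"series": [[[0.05,0,0.2,0,0,0],[0.05,0,0.35,0,0,0],[0.05,0,0.5,0,0,0],[0.05,0,0.6,0,0,0],[0.05,0,0.6,0,0,0]]]}}

```text
time: 14.05
tcp_pos: [0.5466, -0.0599, 0.0283]
orientation: [-0.13, 1.561, 0.128]
ft_force: [-1.1, -0.2, -0.4]
grip_width: 0.0006
```

{"api": "servo_tool", "payload": {"series": [[[0,0,0.1,0,0,0],[0,0,0.2,0,0,0],[0,0,0.3,0,0,0],[0,0,0.3,0,0,0]]]}}

```text
time: 14.45
tcp_pos: [0.5475, -0.0597, 0.0281]
orientation: [-0.129, 1.565, 0.128]
ft_force: [-5.2, -0.6, 4.9]
grip_width: 0.0002
```

{"api": "servo_tool", "payload": {"series": [[[0,0,0.2,0,0,0],[0,0,0.4,0,0,0],[0,0,0.4,0,0,0]]]}}

```text
time: 14.75
tcp_pos: [0.5474, -0.0597, 0.0278]
orientation: [-0.128, 1.573, 0.128]
ft_force: [-8.9, -1.5, 6.6]
grip_width: 0.0005
```

```bash
python3 -c "
from go import *
s=get_state();print(s['time'],loc(s['tcp_pos']),s['ft_force'])
p,d=capture('side');crop(p,195,315,120,240,5,'si9.png')"
```

```text
14.75 [-0.11592523 -0.00468995  0.02780194] [-8.85862628 -1.51105948  6.63794149]
```

View pics/si9.png

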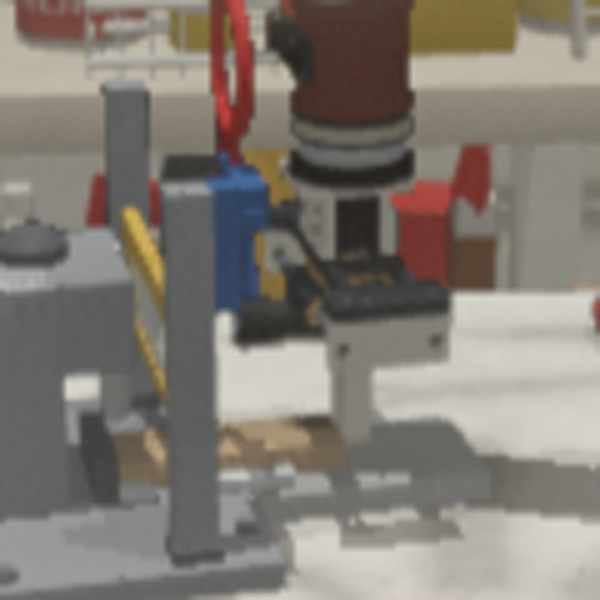

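{"api": "servo_tool", "payload": {"series": [[[0,0,-1,0,0,0],[0,0,-3,0,0,0],[0,0,-5,0,0,0],[-2,0,-7,0,0,0],[-6,0,-7,0,0,0],[-10,0,-7,0,0,0],[-14,0,-7,0,0,0],[-18,0,-7,0,0,0],[-22,0,-7,0,0,0],[-26,0,-7,0,0,0],[-26,0,-7,0,0,0]]]}}

```text
time: 15.9
tcp_pos: [0.4847, -0.0718, 0.2941]
orientation: [-0.13, 1.558, 0.126]
ft_force: [1.7, -0.2, 0.1]
grip_width: 0.0005
```

```bash
python3 w.py w4; python3 -c "
from go import *
s=get_state();print(s['time'],loc(s['tcp_pos']),s['ft_force'])
z=np.load('w4.npz')
for n,(zp,E) in {'wrist':((z['p'],z['d']),ext('wrist',z)),'scene':(capture('scene'),ext('scene')),'side':(capture('side'),ext('side'))}.items():
    p,d=zp;L=loc(cloud(E,d));pi=p.astype(int)
    m=(L[...,2]>.032)&(L[...,2]<.046)&(L[...,0]<.04)&(L[...,0]>-.25)&(abs(L[...,1])<.04)&(pi[...,0]-pi[...,2]>20);l=L[m]
    if len(l): print(n,len(l),np.percentile(l,[1,50,99],axis=0).round(3),cv2.minAreaRect(l[:,:2].astype(np.float32)))
    m=(pi[...,0]-pi[...,1]>50)&(pi[...,0]-pi[...,2]>45)&(abs(L[...,0]+.035)<.012)&(L[...,2]>.14)&(L[...,2]<.36)&(abs(L[...,1])<.15);l=L[m]
    if len(l): print('red',len(l),l.min(0).round(3),l.max(0).round(3)); np.save('red_%s.npy'%n,l)
    if n!='wrist': crop(p,*((190,320,95,235) if n=='scene' else (185,305,110,240)),4.5,n+'F.png')
"
```

```text
15.9 [ 0.48471315 -0.07180617  0.29407824] [-0.28  0.31  0.52  1.77 -0.17  1.09  2.03] [ 1.7 -0.2  0.1] 0.0004746047311071025
15.95 [-0.1814776  -0.00538946  0.29122022] [ 0.31966583 -0.37881913  0.60828133]
wrist 354 [[-0.107 -0.026  0.033]
 [-0.098 -0.003  0.041]
 [-0.086  0.018  0.042]] ((-0.09650521725416183, -0.004296364262700081), (0.022274518385529518, 0.043789733201265335), 0.3415381908416748)
scene 426 [[-0.106 -0.025  0.032]
 [-0.046 -0.     0.039]
 [ 0.019  0.022  0.045]] ((-0.042552851140499115, 0.0012842584401369095), (0.13050685822963715, 0.05520560219883919), 0.6072874665260315)
red 231 [-0.038 -0.011  0.143] [-0.026  0.098  0.334]
side 260 [[-0.105 -0.024  0.032]
 [-0.055  0.004  0.037]
 [ 0.029  0.022  0.039]] ((-0.037680484354496, -0.0011008307337760925), (0.1359100490808487, 0.050727903842926025), 0.7380644083023071)
red 162 [-0.037  0.019  0.246] [-0.027  0.1    0.329]
```

View pics/sceneF.png

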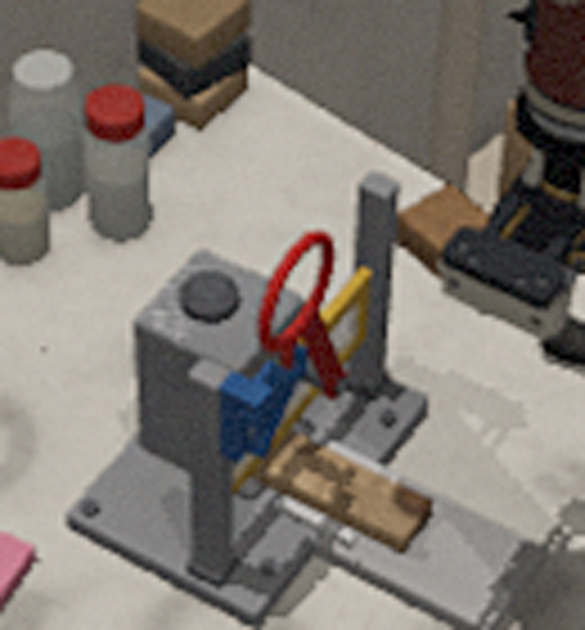

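View pics/sideF.png

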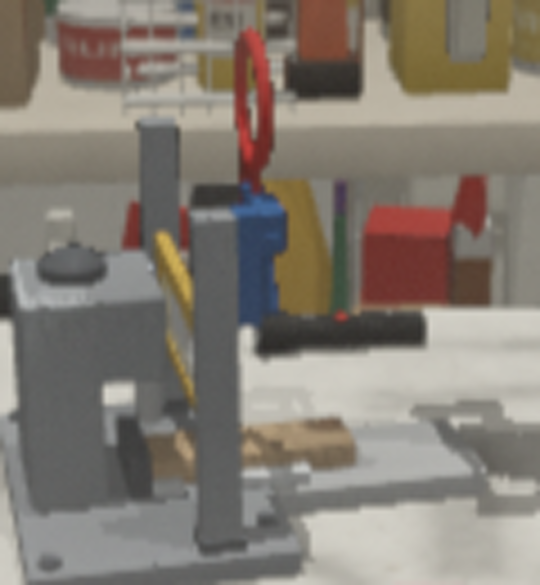

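View pics/w4.png

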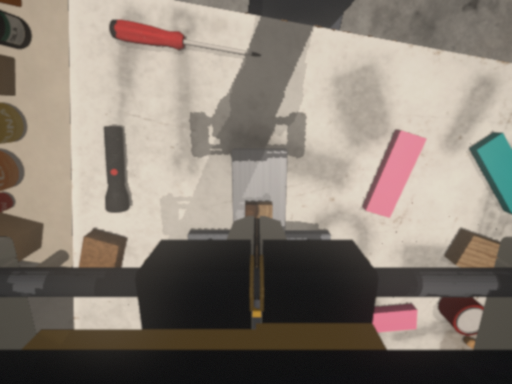

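```bash
python3 -c "
from rig import *
print(close_job()); s=get_state(); print(s['time'],s['ft_force'])"
```

```text
the job is handed in; nothing more can be done
None
the job is handed in; nothing more can be done
```

The guard now hangs from the catch by its bar, the wood strip is against the back stop, and I handed the job in at about 16 s of the 54 s allowed. `close_job()` gave no verdict.

**What I did:** I pinched the top of the red ring and lifted the guard about 88 mm. I then swung the bar about 0.40 rad to the left and lowered it until the tooth sat in the notch. Next I let go, and pushed the pine strip in with closed fingers until the force built up to about 9 N with no further movement. Last, I backed the arm away.

**Last checks:**
- **Guard:** The last pictures show it still raised with the tooth in the notch. The ring's position gives a lean of about 0.40 rad. The total lowering puts the guard at about 60 mm. I did not measure the tooth-to-notch distance after letting go.
- **Strip:** It lies flat and in line, with its near end measured at press x = -105 to -107 mm. That is 3 to 5 mm past the nominal -110 mm, which I put down to error in my estimate of the press's position, since the strip was firmly against the stop. I saw no gap at the stop in the side view.
- **Bystanders and robot:** The four bystanders look unmoved in the pictures; I did not measure them. The wrist force was near zero at the end.

**Disagreement:** The wrist camera read heights about 1.5 mm high, and put the press about 3 mm further right than the fixed cameras did. Neither was enough to affect the moves.

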